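# Seat the test block and hold the spring probe square on its marked spot

### The job

Seat the loose angled test block flat and fully down in the pocket of the nest plate, its high end next to the raised back stop, and let go of it. Then take the spring probe out of its holder and hold it square to the block's sloping face with its tip inside the engraved ring, pressed gently so that the plunger is about half way in and never bottoms out. Finish while holding it there, and leave the other things on the bench undisturbed.

Things in the scene. Friction and masses are not known exactly. Their poses are not given: they have to be found in the camera images.
- test_block: Loose aluminium wedge block, 60 (x) x 36 (y) mm, 0.25 kg. Origin: centre of its underside, z up. Low end (-x) 26 mm high; the top rises at 20 deg over 45 mm, then is flat for 15 mm at the high end (+x), 42.4 mm high. Grasp across the flat upright 36 mm sides, 5 to 10 mm from the middle to the high end, fingertips at least 13 mm above the underside (stays clear of the nest plate).
- spot (a point): Centre of the engraved ring (outer diameter 13.6 mm, with a centre dot) in the middle of the block's sloping face: 7.5 mm from the block's middle towards the low end, 34.2 mm above the underside. Its z axis is square to and out of the sloping face (20 degrees from vertical, leaning to the low end), its y axis is the block's y.
- nest: Steel plate fixed to the bench, 110 (x) x 80 (y) x 16 mm, origin: centre of its underside. In its top an open pocket 63 (x) x 39 (y) mm, 10 mm deep (floor 6 mm above the bench), with small chamfers. At its +x end, beyond the pocket, the raised back stop, 12 x 44 mm, top 34 mm above the bench. +x points away from the robot, within 0.35 rad.
- nest_seat (a point): Centre of the pocket's floor, 6 mm above the bench; axes as the nest. The seated block's origin lies here and its axes agree with the nest's.
- holder: Grey plastic block fixed to the bench, 60 x 60 x 50 mm, with a 22 mm square upright through hole in its middle in which the probe stands. Origin at the centre of its underside.
- probe: Spring probe, 0.13 kg, upright in the holder, drawn straight up 50 mm. Origin on its axis at the collar's underside, 50 mm above the bench; z along the axis to the handle's end. Collar 34 mm diameter, 6 mm thick; round black handle 24 mm diameter, 6 to 64 mm above the origin: grasp it with fingertips above the collar; nose 18 mm diameter to 30 mm below the origin, then the thin plunger.
- probe_grip (a point): Point on the probe's axis, middle of its handle, 35 mm above the collar's underside (the probe's origin).
- tip (a point): The tip of the plunger (6 mm diameter, ball end), on the probe's axis 44 mm below the probe's origin while the plunger is out.
- plunger (a joint): How far the plunger is pushed into the probe: 0 = out, 0.010 m = bottomed. Spring: about 1 N to start it, then 0.35 N per mm, so about 2.8 N half way (0.005).
- round_mount: Bystander: black round specimen mount, 30 mm diameter, 18 mm high; origin at its underside.
- vial: Bystander: cream vial with white cap, 23 mm diameter, 48 mm high; origin at its underside.
- tin: Bystander: white round tin, 53 mm diameter, 26 mm high; origin at its underside.
- bolt: Bystander: steel cap screw standing on its head, 13 mm diameter, 28 mm high; origin at its underside.
- flange: Bystander: round metal blank flange, 55 mm diameter, 8 mm high; origin at its underside.
There are look-alikes about, which are no part of the job. There is more than one size of the probe; the one meant has the size given above. What is meant by the nest is not pink, and is the larger of those in its own colour.

How it is judged:
By the outcome, as a careful person would: the job done as asked, in the order asked, and still so for the second after the job is handed in, while the arm keeps its last pose, push and grip.
It also fails if it takes over 48 s, if anything falls off the work surface, if the arm or the gripper's body presses on something with over 40 N, if the wrist force passes 120 N, or if a joint passes its speed limit or range.

### The arm

A 6-joint arm with a two-finger parallel gripper is mounted at the origin on a cart in front of the work surface, level with it; the furniture and walls round the work are solid. World frame = base frame: x ahead of the robot, y to its left, z up, the work surface at z = 0. Lengths are in m, angles in degrees, forces in N, time in s.
With the tool pointing down it reaches from about 0.325 to 0.925 m from the base axis. Payload 3.1 kg.
Tool frame: the origin (TCP) lies midway between the tips of the shut fingers; the grasp point (between the pads) lies 19 mm behind it; z points along the fingers, y is the direction in which the jaws open and shut (so a half turn about z gives the same grasp; the last joint's range is limited). The gripper opens to 85 mm and grips with 20 to 120 N. Pads are 22 mm wide; open, the fingers measure 114 mm over their backs; the gripper's body (76 mm by 85 mm) begins 54 mm behind the grasp point. The pads swing forward as they close: fully open they stand 13 mm farther back than shut.
Start: joints at [-82.174, 12.427, 92.441, -0, 75.132, -6.429], TCP at [0.154, -0.606, 0.231] pointing down, gripper open.
Joint ranges: [-157.48, 157.48], [-44.54, 120.13], [17.64, 146.25], [-64.5, 244.5], [7.68, 150.69], [-147.95, 147.95]. Speed limits (degrees/s): [159.86, 159.86, 180, 180, 180, 180].

### API

Orientations are given as a 3x3 rotation matrix whose columns are the frame's x, y, z axes.
In Python, from plant import manip gives the robot as it stands.
- The arm moves only by the shell command python3 -m jog 'ROWS' [FORCE]. ROWS is JSON, one flat list of numbers, 5 for each row, row after row: the shift along the tool's x, y, z in mm, then the turn about the tool's z in degrees, then the closure, from 0 (fully open) to 1 (shut). A call has 1 to 12 rows; each row shifts and turns the commanded pose from where the row before left it, along the tool's axes as they then stand; what a row does not reach is not made up. A row lasts 1/10 s, in which the tool goes at most 50 mm and 8.59 degrees, less where a joint would pass 70% of its speed; a pose out of reach is approached as far as the arm can. A call is refused whole if a number of a shift passes 50 or a number of a turn 8.59, either way. A call with a gripper value outside its range is refused whole. The fingers move at their own pace and stop on an object; FORCE is the grip in N (left out, the last holds). Time passes only in rows, so rows that do not move let the fingers close. It gives the time, the measured TCP pose, the force and the opening at its end, in the units of the state.
- manip.sense(): the state, without advancing time (a new reading comes with each control period).
- manip.grab_frame(name): name is "side" or "top" or "wrist"; returns the picture (480x640x3 uint8, blue, green, red); there is no depth.
- manip.camera_params(name): a dict with "fx", "fy", "cx", "cy" (pixels), "R" (3x3) and "t" (3): a world point X has camera coordinates R X + t; the wrist camera has in their place "hand_eye" (4x4, takes a point from camera to tool coordinates, whose origin is the TCP and whose axes are the flange's). Camera axes: x right, y down, z forward; pixel columns grow to the right and rows downward; lengths in m; the calibration is good to about 2 mm. A picture is of the moment at which its call begins: read the wrist's pose just before it. camera_params takes no time and is no camera call.
- manip.job_done(): hands the job in, once; it reports no verdict.
The state is a dict: "t": time; "q": joint angles; "joint_vel": joint speeds; "effort": joint torques, N m; "position": TCP position; "eef_rot": TCP orientation; "contact_force": force on the tool from outside, world axes, zero at the start; "torque": the same for the moment, N m; "gripper_width": finger opening in m.
Only numpy, scipy, OpenCV 4.12 (cv2) and the standard library are available. Lean on these libraries where they do the work, as an engineer would, in place of code of your own. Each camera call takes 0.05 s, during which the arm holds its last target. There are 200 camera calls.

## Working session

There is one attempt and no reset: what is moved stays moved. The work goes in short steps, Python scripts to look and compute and a shell command to move; the robot and the scene stay as the last step left them, time stands still between calls to the robot, and variables do not carry over. Pictures are saved under pics/ and viewed, about 8 in all and at most 12, crops included, and the job is handed in when it is done.

```bash
ls; mkdir -p pics; python3 - <<'E'
from plant import manip
import cv2,numpy as np
np.set_printoptions(precision=4,suppress=True)
for n in("side","top","wrist"):
    p=manip.camera_params(n);print(n,{k:np.round(v,4).tolist() for k,v in p.items()})
    f=manip.grab_frame(n);cv2.imwrite(f"pics/{n}0.png",f)
s=manip.sense();print(s)
E
```

```text
pics
side {'fx': 584.8454, 'fy': 584.8454, 'cx': 319.9056, 'cy': 232.6955, 'R': [[-0.9889, -0.147, -0.0203], [-0.0338, 0.3562, -0.9338], [0.1445, -0.9228, -0.3573]], 't': [0.5851, 0.0988, 1.0441]}
top {'fx': 494.169, 'fy': 494.169, 'cx': 329.4873, 'cy': 248.2213, 'R': [[-0.0162, -0.9999, -0.0041], [-0.9779, 0.0167, -0.2083], [0.2084, 0.0007, -0.9781]], 't': [0.051, 0.5866, 0.9282]}
wrist {'fx': 420.1671, 'fy': 420.1671, 'cx': 316.3112, 'cy': 234.3944, 'hand_eye': [[0.0011, -0.9531, -0.3025, 0.0768], [1.0, 0.0014, -0.001, -0.0005], [0.0014, -0.3025, 0.9531, -0.1423], [0.0, 0.0, 0.0, 1.0]]}
{'t': 0.15, 'q': array([-82.1736,  12.4656,  92.5098,   0.0006,  75.1324,  -6.4273]), 'joint_vel': array([ 0.0001, -0.1329, -0.2338, -0.0063,  0.0255,  0.0527]), 'effort': array([ -0.0001, -39.7449, -30.4414,  -0.0002,   0.0058,   0.    ]), 'position': array([ 0.1538, -0.6051,  0.2303]), 'eef_rot': array([[ 0.9692,  0.2462, -0.0002],
       [ 0.2462, -0.9692,  0.0019],
       [ 0.0002, -0.0019, -1.    ]]), 'contact_force': array([ 0.8611,  0.2446, -0.3989]), 'torque': array([ 0.0068,  0.0194, -0.0385]), 'gripper_width': 0.0852433553471427}
```

View pics/top0.png

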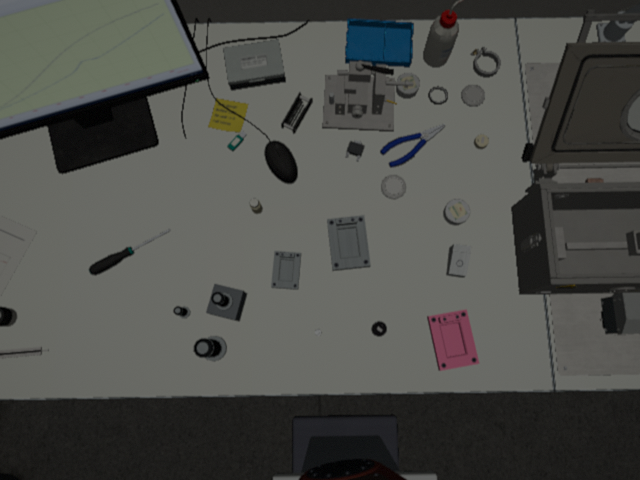

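View pics/side0.png

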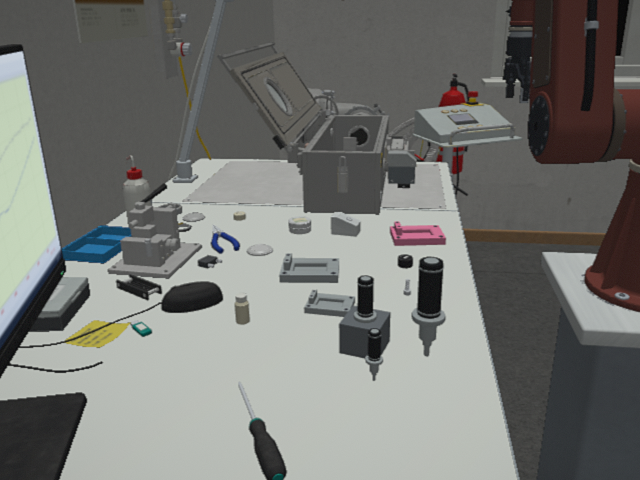

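Grey nests: large at top px (348,243), small at (286,269). The pink one is at (454,339). The probe in the holder is at (222,298); the larger one at (207,347) and the smaller at (180,311) both stand loose. The wedge block is at (459,260). I choose the large grey nest, the holder's probe and that block. Next come rough positions and a close crop.

```bash
cat > h.py <<'E'
from plant import manip
import cv2,numpy as np
np.set_printoptions(precision=4,suppress=True)
def ray(n,px,s=None):
    p=manip.camera_params(n);px=np.atleast_2d(px).astype(float)
    d=np.c_[(px[:,0]-p['cx'])/p['fx'],(px[:,1]-p['cy'])/p['fy'],np.ones(len(px))]
    if n=='wrist':
        s=s or manip.sense();T=np.array(p['hand_eye']);R=np.array(s['eef_rot'])
        return s['position']+R@T[:3,3],(d@T[:3,:3].T)@R.T
    R=np.array(p['R']);return -R.T@np.array(p['t']),d@R
def plane(n,px,z,s=None):
    o,d=ray(n,px,s);return o+d*((z-o[2])/d[:,2])[:,None]
def proj(n,X,s=None):
    p=manip.camera_params(n);X=np.atleast_2d(X)
    if n=='wrist':
        s=s or manip.sense();T=np.array(p['hand_eye']);R=np.array(s['eef_rot'])
        c=((X-s['position'])@R-T[:3,3])@T[:3,:3]
    else: c=X@np.array(p['R']).T+np.array(p['t'])
    return np.c_[p['fx']*c[:,0]/c[:,2]+p['cx'],p['fy']*c[:,1]/c[:,2]+p['cy']]
E
python3 - <<'E'
from h import *
for nm,px,z in [("block",(459,260),.04),("nest",(348,244),.016),("smallnest",(286,269),.016),("probe top",(219,299),.114),("holdertop",(227,302),.05),("big probe",(207,347),.15),("smallprobe",(180,310),.06),("vial",(255,205),.04),("tin",(457,210),.026),("mount",(379,328),.018),("bolt",(318,331),.02)]:
    print(nm,plane("top",px,z)[0])
f=cv2.imread("pics/top0.png");C=[]
for x,y in((459,260),(345,245),(215,315)):
    C.append(cv2.resize(f[y-45:y+45,x-45:x+45],(266,266),interpolation=2))
g=cv2.imread("pics/side0.png");D=[]
for x,y in((345,222),(310,270),(385,320)):
    D.append(cv2.resize(g[y-50:y+50,x-50:x+50],(266,266),interpolation=2))
cv2.imwrite("pics/crop.png",cv2.convertScaleAbs(np.vstack([np.hstack(C),np.hstack(D)]),alpha=1.3))
E
```

```text
block [ 0.563  -0.2221  0.04  ]
nest [0.6055 0.0022 0.016 ]
smallnest [0.5545 0.1324 0.016 ]
probe top [0.4833 0.2479 0.114 ]
holdertop [0.4843 0.2463 0.05  ]
big probe [0.3956 0.2582 0.15  ]
smallprobe [0.4691 0.3358 0.06  ]
vial [0.687  0.1953 0.04  ]
tin [ 0.6729 -0.2292  0.026 ]
mount [ 0.4299 -0.0563  0.018 ]
bolt [0.4259 0.0672 0.02  ]
```

View pics/crop.png

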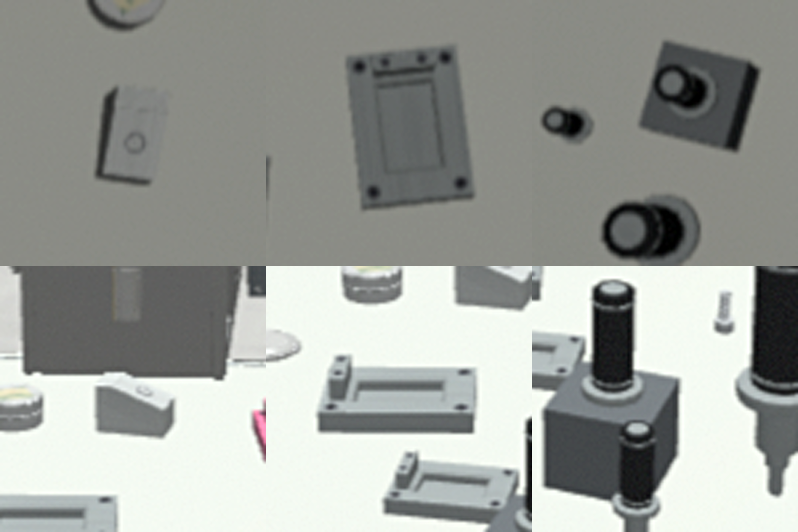

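The crop confirms the choice. The wedge's high end faces +x with a yaw of about -7°. The large grey nest has its stop at the far end, and the holder carries the probe of the middle size. I'll approach the block by a dog-leg that clears the case.

```bash
python3 -m jog '[38,-31,0,0,0, 38,-31,0,0,0, 38,-31,0,0,0, 38,-31,0,0,0, 38,-31,0,0,0, 38,-31,0,0,0, 38,-31,0,0,0, 38,-31,0,0,0, 38,-31,0,0,0, 0,0,0,8.5,0, 0,0,0,8.5,0, 0,0,0,4,0]'; python3 -m jog '[40,-14,0,0,0, 40,-13,0,0,0, 40,-13,0,0,0, 25,-13,0,0,0, 0,0,0,0,0, 0,0,0,0,0, 0,0,0,0,0]'
python3 - <<'E'
from h import *
s=manip.sense();f=manip.grab_frame("wrist");cv2.imwrite("pics/w1.png",f);np.save("w1.npy",s,allow_pickle=True);print(s['t'],s['position'],s['eef_rot'])
E
```

```text
t: 1.35
position: [0.4169, -0.2502, 0.231]
eef_rot: [[0.993, -0.12, -0.001], [-0.12, -0.993, 0.0], [-0.001, -0.0, -1.0]]
contact_force: [0.2, -0.4, 0.1]
gripper_width: 0.0854
t: 2.05
position: [0.5659, -0.2157, 0.2308]
eef_rot: [[0.993, -0.118, -0.001], [-0.118, -0.993, 0.0], [-0.001, -0.0, -1.0]]
contact_force: [-0.8, 0.2, -0.9]
gripper_width: 0.0855
2.05 [ 0.5659 -0.2157  0.2308] [[ 0.993  -0.1178 -0.0014]
 [-0.1178 -0.993   0.0003]
 [-0.0014 -0.0001 -1.    ]]
```

View pics/w1.png

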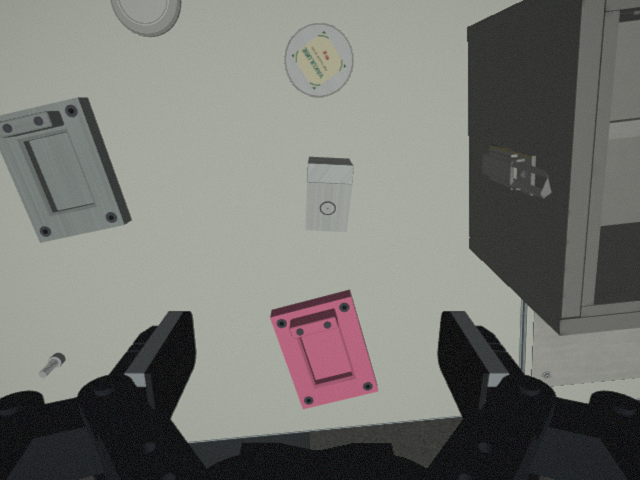

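The wrist view shows the block with its ring at (328,208). Its high end is at rows 157-165 and its low edge near row 231. The large nest is at left around (65,170).

```bash
cat >> h.py <<'E'
def sub(f,pts,w=4):
    g=cv2.cvtColor(f,cv2.COLOR_BGR2GRAY);p=np.float32(pts).reshape(-1,1,2)
    return cv2.cornerSubPix(g,p,(w,w),(-1,-1),(3,50,.01)).reshape(-1,2)
E
python3 - <<'E'
from h import *
s=np.load("w1.npy",allow_pickle=True).item();f=cv2.imread("pics/w1.png")
p=sub(f,[(307,166),(353,166),(306,230),(348,232)]);print(p)
hi=plane("wrist",p[:2],.0424,s);lo=plane("wrist",p[2:],.026,s)
ring=plane("wrist",(328,208.3),.0342,s)[0]
print(hi,lo,ring,"widths",np.linalg.norm(hi[0]-hi[1]),np.linalg.norm(lo[0]-lo[1]),"len",np.linalg.norm((hi.mean(0)-lo.mean(0))[:2]))
d=hi.mean(0)-lo.mean(0);yaw=np.degrees(np.arctan2(d[1],d[0]));dy=[np.degrees(np.arctan2(*(a[0]-a[1])[[0,1]]*[-1,1])) for a in(hi,lo)]
print("yaw",yaw,dy,"centre",(hi.mean(0)+lo.mean(0))/2)
# top view check
t=cv2.imread("pics/top0.png")
for z,P in((.016,[(330,219),(365,216),(333,271),(370,266)]),): 
    q=sub(t,P,3);print(q,plane("top",q,z))
E
```

```text
[[307.485  163.015 ]
 [352.8369 165.0682]
 [304.8915 229.4626]
 [345.9869 231.8069]]
[[ 0.5965 -0.2117  0.0424]
 [ 0.5908 -0.2468  0.0424]] [[ 0.5378 -0.2018  0.026 ]
 [ 0.5315 -0.2368  0.026 ]] [ 0.5562 -0.2236  0.0342] widths 0.03560995699116547 0.03560396900809563 len 0.05981309368901193
yaw -9.570132953962807 [np.float64(-9.27725737014787), np.float64(-10.09818600246693)] centre [ 0.5641 -0.2243  0.0342]
[[331.125  219.1434]
 [365.     216.    ]
 [331.7283 270.7195]
 [370.0932 266.6021]] [[ 0.6602  0.0367  0.016 ]
 [ 0.6659 -0.0354  0.016 ]
 [ 0.5492  0.0374  0.016 ]
 [ 0.5566 -0.0426  0.016 ]]
```

```bash
python3 -m jog '[0,0,0,2.8,0, 7,9,40,0,0, 0,0,45,0,0, 0,0,45,0,0, 0,0,45,0,0, 0,0,30,0,0, 0,0,13,0,0, 0,0,0,0,0.5, 0,0,0,0,1, 0,0,0,0,1, 0,0,0,0,1, 0,0,0,0,1]' 50; python3 -m jog '[0,0,0,0,1, 0,0,-1,0,1, 0,0,-20,0,1, 0,0,-40,0,1, 0,0,-40,0,1, 0,0,-20,0,1]'
```

```text
t: 3.3
position: [0.5746, -0.2268, 0.0163]
eef_rot: [[0.986, -0.166, 0.005], [-0.166, -0.986, -0.003], [0.005, 0.002, -1.0]]
contact_force: [-0.7, 0.3, 5.9]
gripper_width: 0.035
t: 3.9
position: [0.5736, -0.2262, 0.1378]
eef_rot: [[0.986, -0.166, 0.004], [-0.166, -0.986, -0.002], [0.004, 0.001, -1.0]]
contact_force: [1.0, -1.2, -2.1]
gripper_width: 0.035
```

```bash
python3 -m jog '[-18,-43,0,0,1, -18,-43,0,0,1, -18,-43,0,0,1, -18,-43,0,0,1, -18,-43,0,0,1, 0,0,0,-7.6,1, 0,0,0,-7.6,1, 0,0,0,0,1, 0,0,0,0,1, 0,0,0,0,1]'
python3 - <<'E'
from h import *
s=manip.sense();f=manip.grab_frame("wrist");cv2.imwrite("pics/w2.png",f);np.save("w2.npy",s,allow_pickle=True);print(s['t'],s['position'],s['eef_rot'])
E
```

```text
t: 4.9
position: [0.5189, 0.0011, 0.134]
eef_rot: [[0.995, 0.096, -0.001], [0.096, -0.995, 0.0], [-0.001, -0.0, -1.0]]
contact_force: [0.7, 0.2, -2.9]
gripper_width: 0.0348
4.9 [0.5189 0.0011 0.134 ] [[ 0.9954  0.0961 -0.0008]
 [ 0.0961 -0.9954  0.0001]
 [-0.0007 -0.0002 -1.    ]]
```

View pics/w2.png

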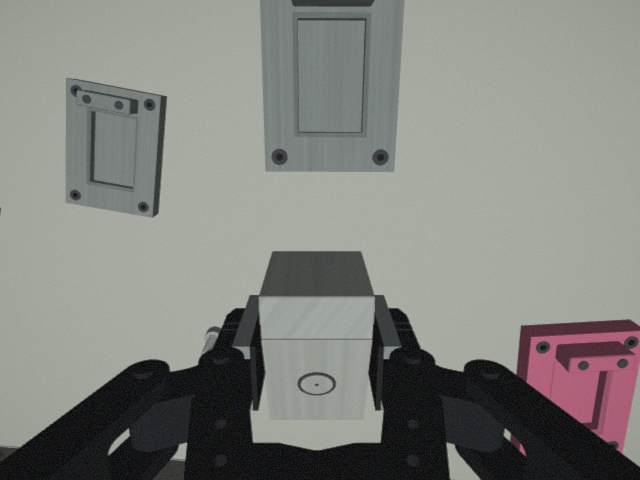

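The nest's pocket spans px (295,13)-(366,135) with its front edge at row 171. The held block's high top edge is at row 296 and its ring at (317,384).

```bash
python3 - <<'E'
from h import *
s=np.load("w2.npy",allow_pickle=True).item();f=cv2.imread("pics/w2.png")
fr=sub(f,[(265,171),(394,171)],4);print("front",fr);F=plane("wrist",fr,.016,s);print(F,np.linalg.norm(F[0]-F[1]))
pk=sub(f,[(294,13),(371,13),(295,136),(366,135)],4);print("pocket",pk);P=plane("wrist",pk,.016,s);print(P)
print("pocket size",P[0]-P[2],P[0]-P[1],P[2]-P[3],"c",P.mean(0))
dF=F[0]-F[1];yawF=np.degrees(np.arctan2(-dF[0],dF[1]));a=(P[0]+P[1]-P[2]-P[3]);print("yaw front",yawF,"pocket",np.degrees(np.arctan2(a[1],a[0])))
n=np.array([np.cos(np.radians(yawF)),np.sin(np.radians(yawF)),0]);print("centre from front edge",F.mean(0)+.055*n)
u=s['position'][2]-.0163
hb=sub(f,[(260,296),(375,296),(272,251),(362,251)],4);print(hb)
T=lambda X:(X-s['position'])@s['eef_rot']
print("block tool:",T(plane("wrist",hb[:2],u+.0424,s)),T(plane("wrist",hb[2:],u,s)),"ring",T(plane("wrist",(317,384),u+.0342,s)))
E
```

```text
front [[265.0392 171.1909]
 [393.444  171.5882]]
[[ 0.5507  0.0369  0.016 ]
 [ 0.5582 -0.0424  0.016 ]] 0.07965880187573807
pocket [[294.      13.    ]
 [370.7917  12.2616]
 [294.4489 135.5099]
 [366.1371 136.9616]]
[[ 0.6403  0.0262  0.016 ]
 [ 0.6448 -0.0163  0.016 ]
 [ 0.574   0.0205  0.016 ]
 [ 0.5774 -0.0228  0.016 ]]
pocket size [0.0663 0.0057 0.    ] [-0.0045  0.0425  0.    ] [-0.0034  0.0433  0.    ] c [0.6091 0.0019 0.016 ]
yaw front 5.410753050600231 pocket 5.168672197250632
centre from front edge [0.6092 0.0024 0.016 ]
[[258.6325 294.9185]
 [373.9678 294.8964]
 [272.1543 250.9787]
 [360.2797 250.7257]]
block tool: [[ 0.0205 -0.0181 -0.0261]
 [ 0.0206  0.017  -0.0261]] [[ 0.0194 -0.0183  0.0163]
 [ 0.0195  0.017   0.0163]] ring [[-0.0178 -0.0003 -0.0179]]
```

```bash
python3 -m jog '[40,3,0,0,1, 40,3,0,0,1, 20,2,0,0,1, 0,0,40,0,1, 0,0,40,0,1, 0,0,9,0,1, 0,0,0,0,1, 0,0,0,0,1, 0,0,0,0,1]'
python3 - <<'E'
from h import *
s=manip.sense();f=manip.grab_frame("wrist");cv2.imwrite("pics/w3.png",f);np.save("w3.npy",s,allow_pickle=True);print(s['t'],s['position'])
E
```

```text
t: 5.85
position: [0.6219, 0.0029, 0.0482]
eef_rot: [[0.995, 0.098, 0.005], [0.098, -0.995, -0.001], [0.005, 0.001, -1.0]]
contact_force: [0.1, -0.6, -2.5]
gripper_width: 0.0352
5.85 [0.6219 0.0029 0.0482]
```

View pics/w3.png

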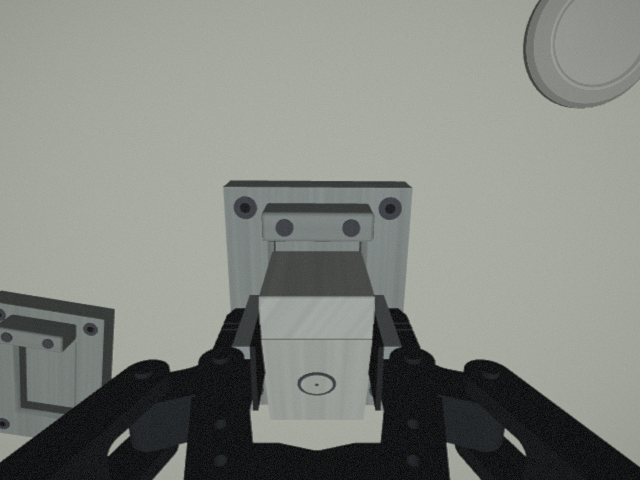

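```bash
python3 -m jog '[0,0,0,0,1, 0,0,0,0,1, 0,0,0,0,1]'; python3 - <<'E'
from h import *
s=np.load("w3.npy",allow_pickle=True).item();f=cv2.imread("pics/w3.png")
b=sub(f,[(226,187),(411,187)],4);B=plane("wrist",b,.016,s);print(b,B,np.linalg.norm(B[0]-B[1]))
d=B[0]-B[1];y=np.arctan2(-d[0],d[1]);n=np.array([np.cos(y),np.sin(y),0]);c=B.mean(0)-.055*n;print("yaw",np.degrees(y),"centre",c)
u=s['position'][2]-.0163
hb=sub(f,[(260,296),(375,296),(272,251),(362,251)],4)
W=np.vstack([plane("wrist",hb[:2],u+.0424,s),plane("wrist",hb[2:],u,s)])
print(hb,W);print("block centre",W[:2].mean(0)-.03*n,W[2:].mean(0)-.03*n,"ring->",plane("wrist",(317,384),u+.0342,s)[0]+.0075*n)
bc=(W[:2].mean(0)+W[2:].mean(0))/2-.03*n
s2=manip.sense();print("shift needed tool",((c-bc)@s['eef_rot'])[:2]*1000,"for older centre",((np.array([.6091,.0021,0])-bc)@s['eef_rot'])[:2]*1000,s2['position'],s2['eef_rot'])
E
```

```text
t: 6.2
position: [0.6198, 0.0033, 0.046]
eef_rot: [[0.995, 0.099, 0.001], [0.099, -0.995, -0.0], [0.001, 0.0, -1.0]]
contact_force: [-0.7, -0.0, -3.1]
gripper_width: 0.0351
[[222.7827 186.2787]
 [411.6855 187.267 ]] [[ 0.6604  0.0469  0.016 ]
 [ 0.6679 -0.0323  0.016 ]] 0.07958630670078276
yaw 5.397218699572052 centre [0.6094 0.0021 0.016 ]
[[258.6424 295.4055]
 [374.1696 295.5062]
 [274.4247 249.8447]
 [359.2971 250.1352]] [[ 0.6402  0.023   0.0743]
 [ 0.6437 -0.0121  0.0743]
 [ 0.64    0.0222  0.0319]
 [ 0.6433 -0.0117  0.0319]]
block centre [0.6121 0.0026 0.0743] [0.6118 0.0024 0.0319] ring-> [0.6117 0.0022 0.0661]
shift needed tool [-2.7453  0.0969] for older centre [-3.1281  0.0812] [0.6198 0.0033 0.046 ] [[ 0.9951  0.0986  0.001 ]
 [ 0.0986 -0.9951 -0.0001]
 [ 0.0009  0.0002 -1.    ]]
```

Positions settle about 0.5 s after a move. The block is now within 1 mm of the pocket, so I'll lower it.

```bash
python3 -m jog '[0,0.4,0,0.25,1, 0,0,6,0,1, 0,0,6,0,1, 0,0,4,0,1, 0,0,3,0,1, 0,0,2,0,1, 0,0,0,0,1, 0,0,0,0,1, 0,0,0,0,1]';  python3 -m jog '[0,0,1,0,1, 0,0,1,0,1, 0,0,0.5,0,1, 0,0,0,0,1, 0,0,0,0,1, 0,0,0,0,1]'
```

```text
t: 7.1
position: [0.6199, 0.0028, 0.0246]
eef_rot: [[0.996, 0.094, 0.001], [0.094, -0.996, -0.0], [0.001, 0.0, -1.0]]
contact_force: [-0.0, -0.6, -2.2]
gripper_width: 0.0349
t: 7.7
position: [0.6198, 0.0028, 0.0224]
eef_rot: [[0.996, 0.094, 0.0], [0.094, -0.996, -0.0], [0.0, 0.0, -1.0]]
contact_force: [-2.8, 0.2, 3.3]
gripper_width: 0.035
```

```bash
python3 -m jog '[-0.7,0,0,0,1, 0,0,0.5,0,1, 0,0,0,0,1, 0,0,0,0,1, 0,0,0,0,1]'
python3 - <<'E'
from h import *
s=manip.sense();f=manip.grab_frame("wrist");cv2.imwrite("pics/w4.png",f[180:440,180:460].repeat(2,0).repeat(2,1));cv2.imwrite("pics/w4f.png",f);print(s['t'],s['position'],s['contact_force'])
f=manip.grab_frame("side");cv2.imwrite("pics/s4f.png",f)
E
```

```text
t: 8.2
position: [0.6197, 0.0028, 0.0223]
eef_rot: [[0.996, 0.094, 0.002], [0.094, -0.996, -0.0], [0.002, 0.0, -1.0]]
contact_force: [-1.6, -0.1, 5.9]
gripper_width: 0.0349
8.2 [0.6197 0.0028 0.0223] [-1.5848 -0.1272  5.8707]
```

View pics/w4.png

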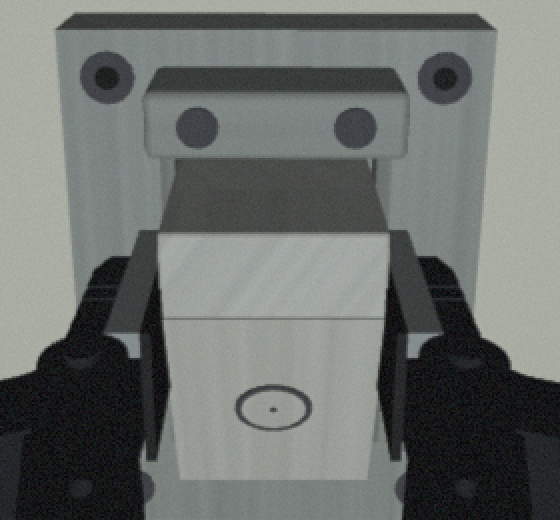

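The block is in the pocket and z has stopped at the expected 22.3 mm with the force rising, so it is on the floor. I'll release it, retreat and check.

```bash
python3 -m jog '[0,0,0,0,0.4, 0,0,0,0,0, 0,0,0,0,0, 0,0,0,0,0, 0,0,-20,0,0, 0,0,-40,0,0, -10,0,-40,0,0, -10,0,-40,0,0, 0,0,-10,0,0, 0,0,0,0,0, 0,0,0,0,0]'
python3 - <<'E'
from h import *
s=manip.sense();f=manip.grab_frame("wrist");np.save("w5.npy",s,allow_pickle=True);cv2.imwrite("pics/w5f.png",f);cv2.imwrite("pics/w5.png",f[60:360,140:500].repeat(2,0).repeat(2,1));print(s['t'],s['position'])
E
```

```text
t: 9.4
position: [0.5982, 0.001, 0.1699]
eef_rot: [[0.996, 0.094, -0.002], [0.094, -0.996, 0.0], [-0.002, -0.0, -1.0]]
contact_force: [-0.0, 0.4, -0.9]
gripper_width: 0.0854
9.4 [0.5982 0.001  0.1699]
```

View pics/w5.png

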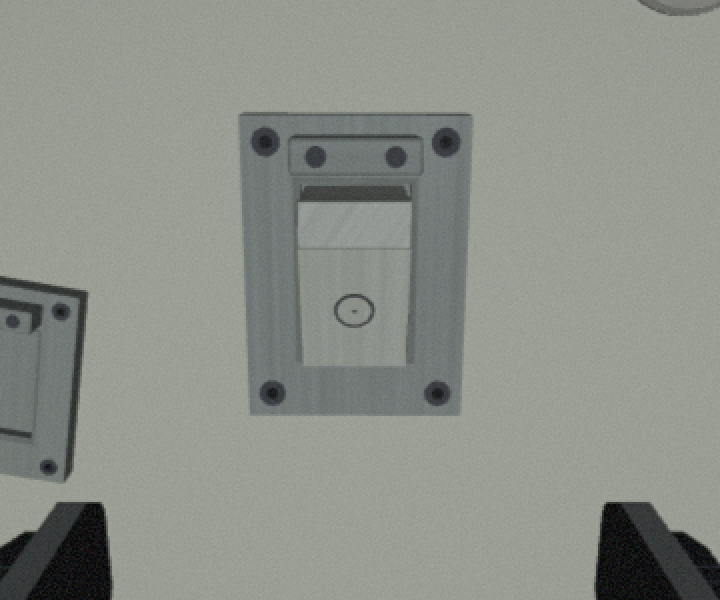

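The block sits flush in the pocket with its high end at the stop. Its ring is at full-frame px (317,215). Next, the probe.

```bash
python3 -m jog '[-22,-42,-12,0,0, -22,-42,-12,0,0, -22,-42,-12,0,0, -22,-42,-12,0,0, -22,-42,-12,0,0, 0,0,0,8.5,0, 0,0,0,8.5,0, 0,0,0,3.4,0, 0,0,0,0,0, 0,0,0,0,0, 0,0,0,0,0, 0,0,0,0,0]'
python3 - <<'E'
from h import *
s=np.load("w5.npy",allow_pickle=True).item();f=cv2.imread("pics/w5f.png")
print("spot from ring",plane("wrist",(317,215),.0402,s)[0])
s=manip.sense();f=manip.grab_frame("wrist");np.save("w6.npy",s,allow_pickle=True);cv2.imwrite("pics/w6.png",f);print(s['t'],s['position'],s['q'])
E
```

```text
t: 10.65
position: [0.4695, 0.1994, 0.2307]
eef_rot: [[0.966, -0.259, -0.001], [-0.259, -0.966, -0.0], [-0.001, 0.0, -1.0]]
contact_force: [0.4, 0.7, -0.4]
gripper_width: 0.0855
spot from ring [0.6017 0.0013 0.0402]
10.65 [0.4695 0.1994 0.2307] [ 15.1223  -1.6714 107.7514   0.0015  73.9784 120.1085]
```

View pics/w6.png

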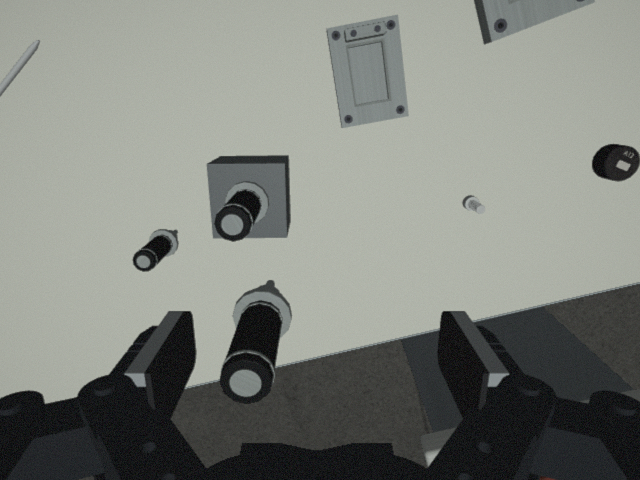

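The probe's end disc is at (234,223), its collar near (247,203), and the holder's top face spans (208,163)-(287,238). The larger probe is the one at (247,381).

```bash
python3 - <<'E'
from h import *
s=np.load("w6.npy",allow_pickle=True).item();f=cv2.imread("pics/w6.png");g=cv2.cvtColor(f,cv2.COLOR_BGR2GRAY)
for nm,(x,y),z,r in(("probe top",(234,223),.114,14),("big top",(247,381),.15,22)):
    m=np.zeros_like(g);cv2.circle(m,(x,y),r,255,-1);m=cv2.bitwise_and(m,((g>85)*255).astype(np.uint8))
    n,l,st,c=cv2.connectedComponentsWithStats(m);i=l[y,x];e=cv2.fitEllipse(np.argwhere(l==i)[:,::-1].astype(np.float32)) if 0 else None
    cs=max(cv2.findContours(m,0,1)[0],key=cv2.contourArea);el=cv2.fitEllipse(cs)
    print(nm,c[i],st[i],el,plane("wrist",el[0],z,s)[0])
print("big tip",plane("wrist",(271,283),0,s)[0])
o,d=ray("wrist",(247,381),s);b=plane("wrist",(271,283),0,s)[0];k=(b-o)[:2]@d[0][:2]/(d[0][:2]@d[0][:2]);print("big top pt",o+k*d[0])
c=sub(f,[(208,163),(286,236),(213,238)],3);H=plane("wrist",c,.05,s);print(c,H,np.linalg.norm(H[0]-H[1]),np.linalg.norm(H[2]-H[1]),(H[0]+H[1])/2)
E
```

```text
probe top [231.6813 224.1841] [221 214  22  21 364] ((231.67071533203125, 224.17434692382812), (19.799535751342773, 21.540874481201172), 109.87789916992188) [0.4846 0.252  0.114 ]
big top [244.9955 382.7103] [230 370  31  27 673] ((245.00082397460938, 382.7102966308594), (26.008413314819336, 30.96148109436035), 97.30730438232422) [0.3921 0.2667 0.15  ]
big tip [0.3924 0.2658 0.    ]
big top pt [0.3922 0.2655 0.1489]
[[206.3442 163.3836]
 [286.3096 237.2087]
 [212.6818 237.7827]] [[0.521  0.2732 0.05  ]
 [0.4482 0.2306 0.05  ]
 [0.463  0.2883 0.05  ]] 0.08442930348355228 0.059590424065780634 [0.4846 0.2519 0.05  ]
```

```bash
python3 -m jog '[1,-27,0,0,0, 0,-27.5,0,0,0, 0,0,40,0,0, 0,0,40,0,0, 0,0,40,0,0, 0,0,30,0,0, 0,0,15,0,0, 0,0,0,0,0, 0,0,0,0,0, 0,0,0,0,0, 0,0,0,0,0]'
```

```text
t: 11.8
position: [0.4865, 0.2526, 0.0685]
eef_rot: [[0.966, -0.259, 0.004], [-0.259, -0.966, 0.001], [0.003, -0.002, -1.0]]
contact_force: [-0.2, -0.3, 0.0]
gripper_width: 0.0855
```

```bash
python3 -m jog '[0,0,0,0,0.5, 0,0,0,0,1, 0,0,0,0,1, 0,0,0,0,1, 0,0,0,0,1, 0,0,0,0,1, 0,0,-8,0,1, 0,0,-12,0,1, 0,0,0,0,1, 0,0,0,0,1, 0,0,0,0,1, 0,0,0,0,1]' 25
```

```text
t: 13.0
position: [0.4843, 0.2519, 0.0859]
eef_rot: [[0.966, -0.259, -0.001], [-0.259, -0.966, -0.0], [-0.001, 0.0, -1.0]]
contact_force: [-0.1, 1.1, -2.4]
gripper_width: 0.0233
```

```bash
python3 -m jog '[-3,0,0,0,1, -3,0,0,0,1, -3,0,0,0,1, -3,0,0,0,1, -3,0,0,0,1, -3,0,0,0,1, -3,0,0,0,1, 0,0,0,0,1, 0,0,0,0,1, 0,0,0,0,1]' 25
python3 - <<'E'
from h import *
f=manip.grab_frame("side");s=manip.sense();cv2.imwrite("pics/s7f.png",f);x,y=370,310;cv2.imwrite("pics/s7.png",f[y-75:y+75,x-100:x+100].repeat(4,0).repeat(4,1));print(proj("side",[[.4846,.252,.05],[.4846,.252,.1]]))
E
```

```text
t: 14.0
position: [0.4659, 0.2574, 0.0871]
eef_rot: [[0.966, -0.259, 0.003], [-0.259, -0.966, 0.0], [0.003, -0.001, -1.0]]
contact_force: [5.6, -1.7, -0.9]
gripper_width: 0.0232
[[365.8065 317.699 ]
 [366.0735 287.2129]]
```

View pics/s7.png

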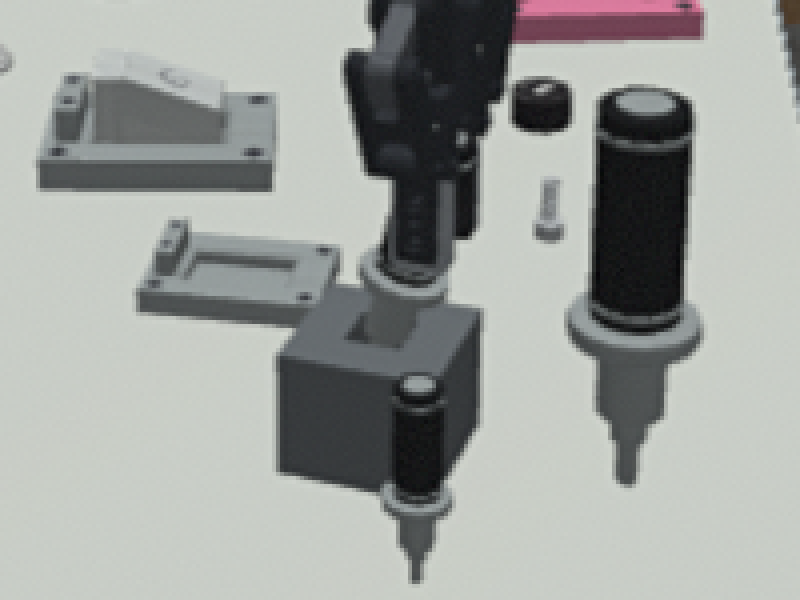

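```bash
python3 -m jog '[-2.5,0,0,0,1, 0,0,0,0,1, 0,0,0,0,1, 0,0,0,0,1, 0,0,0,0,1, 0,0,0,0,1]' 25
```

```text
t: 14.65
position: [0.4634, 0.2582, 0.087]
eef_rot: [[0.966, -0.259, 0.003], [-0.259, -0.966, 0.0], [0.003, -0.001, -1.0]]
contact_force: [4.0, -1.6, -0.8]
gripper_width: 0.0231
```

```bash
python3 -m jog '[2,0,0,0,1, 0,0,-15,0,1, 0,0,-25,0,1, 0,0,-25,0,1, 27,38,0,0,1, 27,38,0,0,1, 27,38,0,0,1, 27,38,0,0,1, 26,38,0,0,1, 26,37,0,0,1, 0,0,0,-8.5,1, 0,0,0,-8.5,1]' 60; python3 -m jog '[0,0,0,-3.4,1, 0,0,20,0,1, 0,0,0,0,1, 0,0,0,0,1, 0,0,0,0,1, 0,0,0,0,1, 0,0,0,0,1]'
python3 - <<'E'
from h import *
s=manip.sense();np.save("w8.npy",s,allow_pickle=True);print(s['t'],s['position'],s['contact_force'])
a=manip.grab_frame("side");b=manip.grab_frame("wrist");cv2.imwrite("pics/s8f.png",a);cv2.imwrite("pics/w8f.png",b)
R=s['eef_rot'];g=s['position']-R[:,2]*.019;th=np.radians(20);tip=g+.079*(R[:,0]*np.sin(th)+R[:,2]*np.cos(th));print("tip pred",tip,proj("side",[g,tip]),proj("wrist",[g,tip],s))
x,y=proj("side",tip)[0].astype(int);A=cv2.resize(a[y-65:y+35,x-50:x+50],(400,400),interpolation=2)
B=cv2.resize(b[100:400,170:470],(400,400),interpolation=2);cv2.imwrite("pics/v8.png",np.hstack([A,B]));print(x-50,y-65)
E
```

```text
t: 15.85
position: [0.5587, -0.0039, 0.1515]
eef_rot: [[0.999, 0.038, -0.003], [0.038, -0.999, 0.002], [-0.003, -0.002, -1.0]]
contact_force: [0.1, 0.1, -2.0]
gripper_width: 0.0227
t: 16.55
position: [0.5602, -0.003, 0.1321]
eef_rot: [[0.996, 0.094, 0.001], [0.094, -0.996, 0.0], [0.001, 0.0, -1.0]]
contact_force: [0.9, -0.3, -1.8]
gripper_width: 0.0229
16.55 [ 0.5602 -0.003   0.1321] [ 0.8723 -0.2849 -1.8313]
tip pred [ 0.5871 -0.0005  0.0769] [[335.4419 198.7934]
 [321.491  236.433 ]] [[317.8387 341.2606]
 [317.6338 208.7258]]
271 171
```

View pics/v8.png

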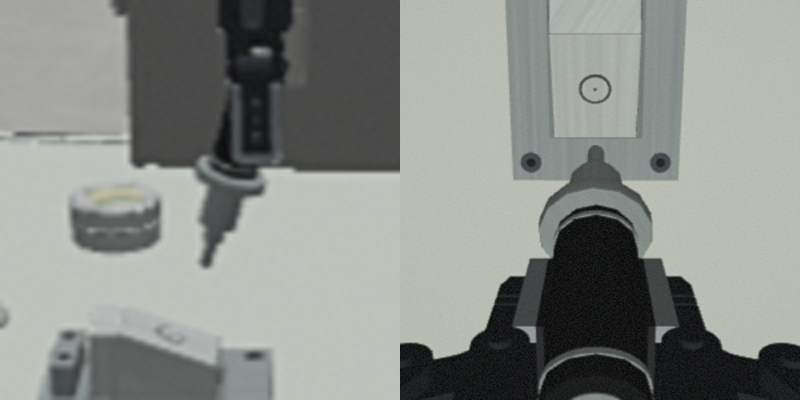

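The block stays seated. The probe leans correctly, with its tip at side px (322,237) and wrist px (317,211). I'll work out the tilt and tip position from both views.

```bash
python3 - <<'E'
from h import *
from scipy.optimize import least_squares
s=np.load("w8.npy",allow_pickle=True).item();a=cv2.cvtColor(cv2.imread("pics/s8f.png"),6);b=cv2.cvtColor(cv2.imread("pics/w8f.png"),6)
pts=[]
for y in range(219,239):
    r=a[y,308:345].astype(int);i=np.where(r<150)[0]
    if len(i): pts.append((y,308+i.mean(),len(i)))
print(np.array(pts).round(1).tolist())
for y in range(204,218): 
    r=b[y,295:340].astype(int);i=np.where(r<115)[0];print(y,(295+i.mean()).round(1) if len(i) else None,len(i),end='; ')
m=np.zeros_like(b);m[375:440,285:350]=((b[375:440,285:350]>85)*255)
print()
for c in cv2.findContours(m,0,1)[0]:
    if cv2.contourArea(c)>40: print("contour",cv2.boundingRect(c),cv2.contourArea(c),cv2.fitEllipse(c))
cv2.imwrite("pics/h8.png",cv2.resize(b[340:450,260:380],None,fx=4,fy=4))
E
```

```text
[[219.0, 329.5, 14.0], [220.0, 327.0, 11.0], [221.0, 325.0, 11.0], [222.0, 323.7, 12.0], [223.0, 321.7, 13.0], [224.0, 321.7, 13.0], [225.0, 321.7, 13.0], [226.0, 321.0, 12.0], [227.0, 321.0, 11.0], [228.0, 321.0, 11.0], [229.0, 318.4, 8.0], [230.0, 318.4, 8.0], [231.0, 319.6, 7.0], [232.0, 319.2, 4.0], [233.0, 323.0, 3.0], [234.0, 322.5, 4.0], [235.0, 322.0, 3.0], [236.0, 322.0, 3.0], [237.0, 322.0, 3.0]]
204 None 0; 205 None 0; 206 None 0; 207 None 0; 208 None 0; 209 316.0 5; 210 316.5 8; 211 316.5 10; 212 317.0 11; 213 316.5 12; 214 316.5 12; 215 316.5 12; 216 316.5 12; 217 316.0 13; 
contour (285, 422, 65, 18) 645.5 ((317.54266357421875, 431.70458984375), (18.260215759277344, 74.14456939697266), 89.6579360961914)
contour (291, 395, 51, 31) 1187.5 ((316.3001708984375, 410.0840759277344), (30.332252502441406, 49.923728942871094), 89.9210433959961)
```

View pics/h8.png

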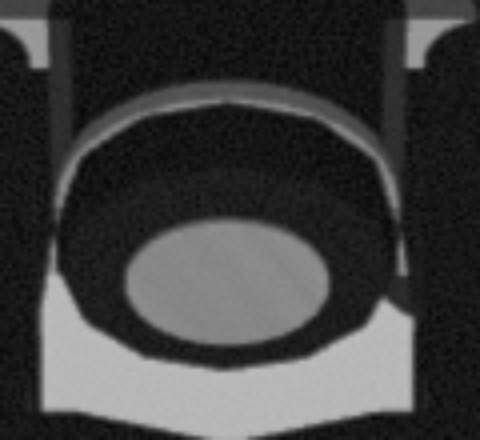

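```bash
cat > fit.py <<'E'
from h import *
from scipy.optimize import least_squares
def fit(s,wtip_row,wtip_col,E_px,side):
    R=s['eef_rot'];P=s['position']
    def geo(v):
        T=P+R@v[:3];ax=R@np.array([-np.sin(v[3])*np.cos(v[4]),np.sin(v[4]),-np.cos(v[3])*np.cos(v[4])]);return T,ax
    def res(v):
        T,ax=geo(v);E=T+.108*ax;C=T+.003*ax;r=[]
        r+=list(proj("wrist",E,s)[0]-E_px)
        T2=R@np.array(manip.camera_params("wrist")["hand_eye"])[:3,:3];dep=(C-(P+R@np.array(manip.camera_params("wrist")["hand_eye"])[:3,3]))@T2[:,2]
        p=proj("wrist",C,s)[0];r+=[p[0]-wtip_col,p[1]-420*.003/dep-wtip_row]
        q=proj("side",C)[0];p_=manip.camera_params("side");d2=(np.array(p_['R'])@C+p_['t'])[2]
        r+=[q[0]-side[0],q[1]+585*.003/d2-side[1]]
        return r
    o=least_squares(res,[.027,0,.055,.35,0],x_scale=[.01,.01,.01,.1,.1]);v=o.x
    print("tip tool mm",v[:3]*1000,"tilt",np.degrees(v[3:]),"res",np.array(o.fun).round(2));T,ax=geo(v);print("tip",T,"axis",ax);return T,ax
E
python3 - <<'E'
from fit import *
s=np.load("w8.npy",allow_pickle=True).item()
fit(s,208.7,316.5,(316.3,410.1),(322.2,237.8))
print(np.degrees(np.arctan2(s['eef_rot'][1,0],s['eef_rot'][0,0])))
for n,p,z in(("w8 ring",(170+195.5*.75,100+89*.75),.0402),): print(n,plane("wrist",p,z,s))
E
```

```text
tip tool mm [25.127  -0.5602 57.0333] tilt [15.7743  0.0464] res [-0.    0.   -0.03 -0.19  0.7  -0.2 ]
tip [ 0.5852 -0.0001  0.0751] axis [-0.2715 -0.0264  0.9621]
5.409313010707452
w8 ring [[0.6018 0.0014 0.0402]]
```

The wrist-only tilt estimate of 15.8° is sensitive to calibration. I'll cross-check it against the nose and plunger edges in the side view.

```bash
cat > sidetilt.py <<'E'
from h import *
def edges(img,rows,c0,c1,lev=150,up=4):
    a=cv2.cvtColor(img,6).astype(float);out=[]
    for y in rows:
        x=np.arange(c0,c1,1/20);r=np.interp(x,np.arange(640),a[y]);i=np.where(r<lev)[0]
        if len(i): out.append((y,x[i[0]],x[i[-1]],(x[i[0]]+x[i[-1]])/2))
    return np.array(out)
E
python3 - <<'E'
from sidetilt import *
f=cv2.imread("pics/s8f.png");e=edges(f,range(217,240),313,342);print(e.round(1).tolist())
s=np.load("w8.npy",allow_pickle=True).item();R=s['eef_rot'];T=np.array([.5858,-.0002,.076])
for th in(14,16,18,20,22):
    t=np.radians(th);ax=-R[:,0]*np.sin(t)-R[:,2]*np.cos(t);p=proj("side",[T,T+.014*ax,T+.044*ax,T+.044*ax+.017*np.cross(ax,R[:,1]),T+.044*ax-.017*np.cross(ax,R[:,1])]);print(th,"dcol/drow",((p[2]-p[0])[0]/(p[2]-p[0])[1]).round(3),p.round(1).tolist())
E
```

```text
[[217.0, 322.1, 336.9, 329.5], [218.0, 322.2, 336.8, 329.5], [219.0, 322.0, 336.4, 329.2], [220.0, 321.7, 332.7, 327.2], [221.0, 321.2, 331.4, 326.3], [222.0, 321.1, 331.2, 326.2], [223.0, 320.7, 330.8, 325.8], [224.0, 320.6, 330.8, 325.7], [225.0, 320.2, 330.4, 325.3], [226.0, 320.3, 329.9, 325.1], [227.0, 321.2, 329.8, 325.5], [228.0, 321.6, 329.4, 325.5], [229.0, 321.2, 326.9, 324.0], [230.0, 321.3, 326.7, 324.0], [231.0, 321.5, 326.4, 323.9], [232.0, 321.6, 325.0, 323.3], [233.0, 321.3, 324.8, 323.0], [234.0, 321.0, 324.4, 322.7], [235.0, 320.7, 323.9, 322.3], [236.0, 320.3, 323.8, 322.0], [237.0, 320.8, 323.4, 322.1]]
14 dcol/drow -0.248 [[322.2, 236.9], [323.8, 230.2], [327.5, 215.5], [318.6, 213.5], [336.4, 217.6]]
16 dcol/drow -0.288 [[322.2, 236.9], [324.1, 230.3], [328.3, 215.7], [319.4, 213.4], [337.1, 218.1]]
18 dcol/drow -0.329 [[322.2, 236.9], [324.3, 230.3], [329.1, 216.0], [320.3, 213.3], [337.8, 218.6]]
20 dcol/drow -0.371 [[322.2, 236.9], [324.6, 230.4], [329.9, 216.2], [321.2, 213.3], [338.5, 219.2]]
22 dcol/drow -0.414 [[322.2, 236.9], [324.8, 230.5], [330.6, 216.5], [322.1, 213.3], [339.2, 219.7]]
```

Both measures say about 16°, so the probe sprang back roughly 4° in the grip. I'll return it to the holder by the reverse path and push 4 to 5 mm further.

```bash
python3 -m jog '[0,0,-20,8.5,1, 0,0,0,8.5,1, 0,0,0,3.4,1, -27,-38,0,0,1, -27,-38,0,0,1, -27,-38,0,0,1, -27,-38,0,0,1, -26,-38,0,0,1, -26,-37,0,0,1, 0,0,0,0,1, 0,0,0,0,1, 0,0,0,0,1]'
```

```text
t: 17.85
position: [0.4643, 0.2569, 0.1514]
eef_rot: [[0.966, -0.259, 0.0], [-0.259, -0.966, -0.001], [0.0, 0.0, -1.0]]
contact_force: [0.4, -0.6, -2.2]
gripper_width: 0.0229
```

```bash
python3 -m jog '[1,0,0,0,1, 0,0,25,0,1, 0,0,25,0,1, 0,0,14,0,1, 0,0,0,0,1, 0,0,0,0,1, 0,0,0,0,1]'; python3 -m jog '[-3,0,0,0,1, -3,0,0,0,1, -2,0,0,0,1, 0,0,0,0,1, 0,0,0,0,1, 0,0,0,0,1, 0,0,0,0,1]' 20
```

```text
t: 18.55
position: [0.4658, 0.2575, 0.0885]
eef_rot: [[0.966, -0.259, 0.001], [-0.259, -0.966, 0.001], [0.001, -0.001, -1.0]]
contact_force: [0.1, 0.2, -1.5]
gripper_width: 0.0227
t: 19.25
position: [0.459, 0.2595, 0.0884]
eef_rot: [[0.966, -0.259, 0.004], [-0.259, -0.966, 0.001], [0.004, -0.002, -1.0]]
contact_force: [4.4, -1.7, -0.2]
gripper_width: 0.0228
```

```bash
python3 -m jog '[0,0,0,0,1, 0,0,0,0,1, 6,0,0,0,1, 0,0,-15,0,1, 0,0,-25,0,1, 0,0,-25,0,1, 27,38,0,0,1, 27,38,0,0,1, 27,38,0,0,1, 27,38,0,0,1, 26,38,0,0,1, 26,37,0,0,1]' 60; python3 -m jog '[0,0,0,-8.5,1, 0,0,0,-8.5,1, 0,0,0,-3.4,1, 0,0,22,0,1, 0,0,0,0,1, 0,0,0,0,1, 0,0,0,0,1, 0,0,0,0,1, 0,0,0,0,1]'
cat > m.py <<'E'
import sys
from fit import *
from sidetilt import *
k=sys.argv[1]
s=manip.sense();np.save(k+".npy",s,allow_pickle=True);print(s['t'],s['position'],s['contact_force'])
a=manip.grab_frame("side");w=manip.grab_frame("wrist");cv2.imwrite(f"pics/s{k}f.png",a);cv2.imwrite(f"pics/w{k}f.png",w)
b=cv2.cvtColor(w,6)
R=s['eef_rot'];P=s['position']
for y in range(180,225):
    i=np.where(b[y,300:334]<115)[0]
    if len(i)>=4 and len(i)<14: break
print("wrist tip row",y,300+i.mean())
m=np.zeros_like(b);m[380:450,285:350]=((b[380:450,285:350]>85)*255).astype(np.uint8)
for c in cv2.findContours(m,0,1)[0]:
    if cv2.contourArea(c)>300: print("E?",np.round(cv2.fitEllipse(c)[0],1),cv2.contourArea(c),cv2.boundingRect(c))
T=P+R@np.array([.026,0,.056]);q=proj("side",T)[0];print("side pred",q)
e=edges(a,range(int(q[1])-20,int(q[1])+6),int(q[0])-9,int(q[0])+20);print(e.round(1).tolist())
E
python3 m.py k9
```

```text
t: 20.45
position: [0.558, -0.0041, 0.1524]
eef_rot: [[0.966, -0.259, -0.002], [-0.259, -0.966, 0.001], [-0.003, -0.001, -1.0]]
contact_force: [0.9, 0.6, -0.6]
gripper_width: 0.0233
t: 21.35
position: [0.5593, -0.0028, 0.1311]
eef_rot: [[0.996, 0.094, 0.001], [0.094, -0.996, -0.0], [0.001, 0.0, -1.0]]
contact_force: [-0.3, 0.8, -1.4]
gripper_width: 0.023
21.35 [ 0.5593 -0.0028  0.1311] [-0.2784  0.8052 -1.3894]
wrist tip row 209 316.0
E? [317.2 436. ] 1129.5 (285, 422, 65, 28)
E? [316.2 410.1] 1185.5 (291, 395, 51, 31)
side pred [322.4882 237.3259]
[[217.0, 321.5, 337.5, 329.5], [218.0, 322.5, 337.4, 329.9], [219.0, 322.6, 336.9, 329.7], [220.0, 322.3, 336.2, 329.2], [221.0, 322.0, 332.0, 327.0], [222.0, 321.7, 331.8, 326.7], [223.0, 321.3, 331.6, 326.4], [224.0, 321.1, 331.3, 326.2], [225.0, 320.7, 330.8, 325.8], [226.0, 320.5, 330.8, 325.6], [227.0, 321.2, 330.4, 325.8], [228.0, 322.0, 329.9, 325.9], [229.0, 322.0, 329.2, 325.6], [230.0, 321.7, 327.5, 324.6], [231.0, 322.0, 326.8, 324.4], [232.0, 322.1, 326.6, 324.3], [233.0, 322.0, 325.4, 323.7], [234.0, 321.7, 324.9, 323.3], [235.0, 321.2, 324.8, 323.0], [236.0, 321.0, 324.4, 322.7], [237.0, 320.9, 323.9, 322.4], [238.0, 321.5, 322.7, 322.1]]
```

The tilt is unchanged at about 16°, so the second push was taken up elastically in the grip. I'll go back, push further, and check the handle end in the wrist view before leaving the holder.

```bash
python3 -m jog '[0,0,-22,8.5,1, 0,0,0,8.5,1, 0,0,0,3.4,1, -27,-38,0,0,1, -27,-38,0,0,1, -27,-38,0,0,1, -27,-38,0,0,1, -26,-38,0,0,1, -26,-37,0,0,1, 0,0,0,0,1, 0,0,0,0,1, 0,0,0,0,1]' 20
python3 - <<'E'
from fit import *
s=np.load("k9.npy",allow_pickle=True).item()
T,ax=fit(s,208.7,316.3,(316.2,410.1),(322.3,238.3))
R=s['eef_rot'];P=s['position'];E=T+.108*ax
for px in(0,.0036):
  G=P+R@np.array([px,0,-.019])
  from scipy.spatial.transform import Rotation as Ro
  for d in(2,4,5):
    Q=Ro.from_rotvec(-R[:,1]*np.radians(-d)).as_matrix();print(px,d,"E px",proj("wrist",G+Q@(E-G),s),((Q@ax)@R))
E
```

```text
t: 22.65
position: [0.4633, 0.2572, 0.1524]
eef_rot: [[0.966, -0.259, 0.0], [-0.259, -0.966, -0.001], [0.0, 0.0, -1.0]]
contact_force: [-0.0, -0.4, -2.2]
gripper_width: 0.0226
tip tool mm [25.0235 -0.3731 56.8412] tilt [15.7126  0.0784] res [ 0.   -0.   -0.04 -0.29  1.11 -0.32]
tip [ 0.5842 -0.0001  0.0743] axis [-0.2706 -0.0268  0.9623]
0 2 E px [[316.1974 412.618 ]] [-0.3042  0.0014 -0.9526]
0 4 E px [[316.195  415.0097]] [-0.3373  0.0014 -0.9414]
0 5 E px [[316.1939 416.1571]] [-0.3537  0.0014 -0.9354]
0.0036 2 E px [[316.198 412.289]] [-0.3042  0.0014 -0.9526]
0.0036 4 E px [[316.1963 414.3375]] [-0.3373  0.0014 -0.9414]
0.0036 5 E px [[316.1956 415.3085]] [-0.3537  0.0014 -0.9354]
```

```bash
python3 -m jog '[2,0,0,0,1, 0,0,25,0,1, 0,0,25,0,1, 0,0,15,0,1, 0,0,0,0,1, 0,0,0,0,1, 0,0,0,0,1]' 20; python3 -m jog '[-4,0,0,0,1, -3,0,0,0,1, -2,0,0,0,1, -2,0,0,0,1, 0,0,0,0,1, 0,0,0,0,1, 0,0,0,0,1]' 20;  python3 -m jog '[5,0,0,0,1, 6,0,0,0,1, 0,0,0,0,1, 0,0,0,0,1, 0,0,0,0,1]' 20
cat > e.py <<'E'
from h import *
w=manip.grab_frame("wrist");b=cv2.cvtColor(w,6);s=manip.sense();cv2.imwrite("pics/e%d.png"%int(s['t']*100),w)
m=np.zeros_like(b);m[385:450,280:355]=((b[385:450,280:355]>85)*255).astype(np.uint8)
for c in cv2.findContours(m,0,1)[0]:
    if cv2.contourArea(c)>300: print("E?",np.round(cv2.fitEllipse(c)[0],1),cv2.contourArea(c),cv2.boundingRect(c))
d=(s['position']-[.4846,.252,0])@s['eef_rot'];print("rel hole tool mm",d[:2]*1000,s['t'])
E
python3 e.py
```

```text
t: 23.35
position: [0.4658, 0.2575, 0.0885]
eef_rot: [[0.966, -0.259, 0.001], [-0.259, -0.966, 0.001], [0.001, -0.001, -1.0]]
contact_force: [0.3, 0.5, -1.9]
gripper_width: 0.0225
t: 24.05
position: [0.4583, 0.2601, 0.0892]
eef_rot: [[0.966, -0.258, 0.01], [-0.258, -0.966, 0.0], [0.009, -0.003, -1.0]]
contact_force: [7.6, -2.5, -2.6]
gripper_width: 0.0226
t: 24.55
position: [0.4644, 0.2572, 0.0869]
eef_rot: [[0.966, -0.259, -0.001], [-0.259, -0.966, -0.0], [-0.001, 0.001, -1.0]]
contact_force: [1.0, 0.3, -1.2]
gripper_width: 0.0226
E? [290.2 434.1] 415.5 (280, 418, 26, 29)
E? [316.4 410.1] 1195.0 (291, 395, 51, 31)
rel hole tool mm [-20.8803   0.2395] 24.6
```

No slip: the grip never relaxed after the 60 N command (the opening stays at 22.6 mm). I'll load it sideways and ease the closure in small steps so it can pivot.

```bash
python3 -m jog '[-3,0,0,0,1, -3,0,0,0,0.95, 0,0,0,0,0.9, 0,0,0,0,0.85, 0,0,0,0,0.8]' 20; python3 -m jog '[0,0,0,0,0.78]'; python3 -m jog '[0,0,0,0,0.76]'
```

```text
t: 25.1
position: [0.4597, 0.2593, 0.0881]
eef_rot: [[0.966, -0.259, 0.001], [-0.259, -0.966, 0.001], [0.001, -0.001, -1.0]]
contact_force: [1.2, 1.2, 4.6]
gripper_width: 0.0225
t: 25.2
position: [0.4597, 0.2593, 0.0881]
eef_rot: [[0.966, -0.259, 0.001], [-0.259, -0.966, 0.001], [0.001, -0.001, -1.0]]
contact_force: [0.8, 0.1, 4.9]
gripper_width: 0.0227
t: 25.3
position: [0.4597, 0.2593, 0.0881]
eef_rot: [[0.966, -0.259, 0.001], [-0.259, -0.966, 0.001], [0.001, -0.001, -1.0]]
contact_force: [0.4, 0.6, 6.4]
gripper_width: 0.0225
```

```bash
python3 e.py; python3 - <<'E'
from h import *
import glob,os
w=cv2.imread(max(glob.glob("pics/e2*.png"),key=os.path.getmtime));a=manip.grab_frame("side")
cv2.imwrite("pics/v10.png",np.hstack([cv2.resize(a[250:350,320:420],(400,400),interpolation=2),cv2.resize(w[180:480,170:470],(400,400))]))
E
```

```text
E? [290.3 434.7] 416.5 (280, 419, 25, 29)
E? [316.3 410.2] 1188.0 (291, 395, 51, 31)
rel hole tool mm [-25.8423  -0.6692] 25.35
```

I've used up my picture views, so I go on with numbers. First, whether the holder has moved, and where the probe is in the side view compared with before.

```bash
python3 - <<'E'
from h import *
a0=cv2.imread("pics/side0.png");a7=cv2.imread("pics/s7f.png");a=manip.grab_frame("side");cv2.imwrite("pics/s10f.png",a)
def mt(n,x0,y0,x1,y1,ref=a0,img=a,r=12):
    t=ref[y0:y1,x0:x1];R=cv2.matchTemplate(img[y0-r:y1+r,x0-r:x1+r],t,cv2.TM_CCOEFF_NORMED);_,v,_,l=cv2.minMaxLoc(R);print(n,"shift",l[0]-r,l[1]-r,round(v,3))
mt("holder left-front",334,318,364,360);mt("big probe",410,255,448,358);mt("small probe",362,325,386,382);mt("tin",285,212,315,234);mt("small nest",302,288,345,318)
mt("collar vs s7",356,292,384,312,a7,a,20)
mt("gripper vs s7",355,240,385,280,a7,a,25)
mt("s7 holder",334,318,364,360,a0,a7)
s=manip.sense();print(s['position'],s['contact_force'],s['torque'])
print(proj("side",[[.4659,.2574,.087],s['position']]))
# print gray patch around collar/nose, now
g=cv2.cvtColor(a,6)
for y in range(284,334,2): print(y,' '.join('%3d'%v for v in g[y,345:396:2]))
E
```

```text
holder left-front shift 0 0 0.989
big probe shift 0 0 1.0
small probe shift 0 0 1.0
tin shift 0 0 1.0
small nest shift 0 0 1.0
collar vs s7 shift 4 0 0.966
gripper vs s7 shift 4 0 0.984
s7 holder shift 0 0 0.991
[0.4597 0.2593 0.0881] [0.0952 0.358  6.283 ] [ 0.0356 -0.1056  0.0126]
[[378.7045 297.6063]
 [382.9733 297.754 ]]
284 204 204 204 203 204 203 204 204 203 203 203 203 206 178  54  26  34  37  28  30  87  78  21  22  95 209
286 203 204 204 203 204 203 204 204 203 203 204 204 206 162  51  28  38  33  29  37  87  77  24  21 100 209
288 203 204 204 204 203 203 204 204 203 203 204 203 208 116  49  26  33  31  28  38  88  77  26  23 100 208
290 203 203 204 203 203 204 204 203 203 203 203 204 189  53  42  26  38  34  29  40  86  71  28  24  99 207
292 204 203 204 203 203 203 203 204 203 204 203 208 152  39  46  30  33  27  25  44  87  69  25  19 138 208
294 205 206 206 206 205 203 203 205 203 203 205 210  76  43  44  26  31  32  27  44  88  65  48  99 204 205
296 157 160 149 147 168 197 203 203 203 206 193 163  39  57  45  29  38  35  26  38  86  99 205 206 206 205
298 153 154 136 1
[... 1226 characters left out ...]
  77  85 106 108 107 106 109  80  53  68 208 205 204
322 107 107 108 107 106 106 109 108 109 106 104 103  96 106 108 107 106 107 107  98  57  55  67 209 205 204
324  98 109 109 108 108 108 107 107 107 105 108 108 108 107 107 107 106 107 109  66  55  55  67 208 204 204
326  56  60  64  72  79 100 107 109 110 109 109 107 107 107 108 108 108 109  92  55  56  55  69 209 204 204
328  57  58  57  58  56  56  59  62  70  78  95 106 110  75  68  70  82 103  59  55  55  54  88 210 203 204
330  58  57  60  59  58  57  57  57  58  57  56  55  42 126 157 156 149  45  57  57  55  53  87 208 204 204
332  57  57  58  57  58  59  57  58  57  58  58  54  25  89 142 144 105  33  49  57  57  56  86 208 204 204
```

The holder hasn't moved and the probe is rigid in the grip. The nose was only a few millimetres into the hole, so its tapered end rode on the edge. I'll back off, go 6 mm deeper and push again.

```bash
python3 -m jog '[4,0,0,0,0.8, 4,0,0,0,1, 0,0,6,0,1, 0,0,0,0,1, 0,0,0,0,1, 0,0,0,0,1]' 20; python3 -m jog '[-2,0,0,0,1, -2,0,0,0,1, -2,0,0,0,1, -1,0,0,0,1, 0,0,0,0,1, 0,0,0,0,1, 0,0,0,0,1]' 20; python3 e.py;  python3 -m jog '[5,0,0,0,1, 0,0,0,0,1, 0,0,0,0,1, 0,0,0,0,1]' 20;python3 e.py
```

```text
t: 26.05
position: [0.466, 0.2563, 0.0804]
eef_rot: [[0.966, -0.259, -0.002], [-0.259, -0.966, -0.001], [-0.002, 0.001, -1.0]]
contact_force: [1.0, -0.3, -1.6]
gripper_width: 0.0223
t: 26.75
position: [0.4642, 0.2582, 0.0828]
eef_rot: [[0.966, -0.258, 0.01], [-0.258, -0.966, -0.0], [0.009, -0.002, -1.0]]
contact_force: [7.3, -2.5, -3.2]
gripper_width: 0.0228
E? [292.3 434.6] 460.5 (280, 418, 33, 30)
E? [316.5 410.5] 1168.0 (291, 395, 51, 32)
rel hole tool mm [-20.5532  -0.9058] 26.8
t: 27.2
position: [0.4654, 0.2575, 0.0818]
eef_rot: [[0.966, -0.259, 0.001], [-0.259, -0.966, 0.0], [0.001, -0.001, -1.0]]
contact_force: [2.9, -0.7, -0.3]
gripper_width: 0.0224
E? [293.3 434.6] 455.5 (280, 418, 36, 30)
E? [316.3 410.2] 1185.0 (291, 395, 51, 31)
rel hole tool mm [-19.8674  -0.4094] 27.25
```

```bash
python3 -m jog '[-3,0,0,0,1, -2,0,0,0,0.76, 0,0,0,0,0.74, 0,0,0,0,0.74]' 20; python3 -m jog '[0,0,0,0,0.73]'; python3 -m jog '[0,0,0,0,0.72]';
```

```text
t: 27.65
position: [0.4641, 0.2581, 0.0823]
eef_rot: [[0.966, -0.257, 0.01], [-0.257, -0.966, -0.001], [0.01, -0.002, -1.0]]
contact_force: [10.7, -3.3, -3.8]
gripper_width: 0.0226
t: 27.75
position: [0.4636, 0.2584, 0.0825]
eef_rot: [[0.966, -0.258, 0.008], [-0.258, -0.966, -0.0], [0.008, -0.002, -1.0]]
contact_force: [7.3, -3.6, -0.2]
gripper_width: 0.0229
t: 27.85
position: [0.4601, 0.2587, 0.0815]
eef_rot: [[0.966, -0.259, -0.0], [-0.259, -0.966, 0.0], [-0.001, -0.0, -1.0]]
contact_force: [1.3, -0.4, -1.1]
gripper_width: 0.0239
```

```bash
python3 -m jog '[0,0,0,0,0.71]'|grep -E "pos|force|width"; python3 -m jog '[0,0,0,0,0.70]'|grep -E "pos|force|width"
```

```text
position: [0.4582, 0.2585, 0.0805]
contact_force: [0.4, -0.4, -0.5]
gripper_width: 0.025
position: [0.4583, 0.2585, 0.0805]
contact_force: [-0.5, 0.3, -0.1]
gripper_width: 0.0254
```

```bash
python3 -m jog '[0,0,0,0,1, 0,0,0,0,1]' 25|grep -E "pos|force|width"; python3 e.py; python3 - <<'E'
from h import *
import glob,os
w=cv2.imread(max(glob.glob("pics/e*.png"),key=os.path.getmtime));g=cv2.cvtColor(w,6)
for y in range(380,470,5): print(y,' '.join('%3d'%v for v in g[y,280:356:4]))
E
```

```text
position: [0.4594, 0.2587, 0.081]
contact_force: [0.0, -0.3, 0.2]
gripper_width: 0.0003
rel hole tool mm [-25.9381   0.059 ] 28.3
380  21  11  22  25  17  26  14  31  47  43  47  25  24  18  23  18  22  25  26
385  20  28  16  24  28  18  27  33  45  47  44  27  19  25  30  25  31  22  20
390  25  17  30  14  24  17  23  41  40  48  45  25  29  27  39  22  18  10  29
395  28  20  15  17  31  25  36  32  44  69  45  22  19  22  23  21  14  26  25
400  22  27  15  28  22  31  32  35  44  68  45  25  33  24  21  21  18  26  27
405  27  18  25  19  29  26  32  32  41  66  38  28  34  28  21  16  15  20  22
410  16  23  24  20  21  19  33  33 139 120  16  36  31  27  17  18  25  27  14
415  24   8  29  23  22  15  38  41  33  34  63  27  35  22  20  21  26  24  23
420  24  24  15  24  23  20  40  17  62 125  15  24  37  29  10  24  28  21  23
425  27  11  19  22  28  30  31  37  53  16  27  20  27  27  23  23  32  25  23
430  24  19  26  24  16  18  27  20  15  21  18  27  28  24  25  23  23  16  23
435  19  29  18  15  19  15  17  27  13  11  24  18  12  32  29  14  26  19  25
440  25  18  23  21  30  23  19  14  19  19  18  24  24  21  27  26  17  18  22
445  24  25  32  35  31  23  18  26  13  22  13  13   8  20  33  26  23  21  33
450  27  25  20  25  14  27  25  20  23  22  24  25  28  16  21  25  17  20  12
455  31  18  24  23  20  13  12  19  32  22  25  19  25  24  19  26  23  25  22
460  28  11  20  19  23  20  14  21  18  20  30  19  16  22  20  31  24  25  21
465  24  29  13  28  23  21  14  25  24  23  29  14  26  21  10  22  20  23  27
```

The probe dropped back into the holder. I'll rise, open, locate it and regrasp.

```bash
python3 -m jog '[0,0,-40,0,1, 0,0,-45,0,0.5, 0,-27,-45,0,0, 0,-20,-20,0,0, 0,0,0,0,0, 0,0,0,0,0, 0,0,0,0,0, 0,0,0,0,0]' 20
python3 - <<'E'
from h import *
s=manip.sense();w=manip.grab_frame("wrist");b=cv2.cvtColor(w,6);np.save("r.npy",s,allow_pickle=True);cv2.imwrite("pics/r.png",w)
print(s['position'],proj("wrist",[[.4846,.252,.114],[.4875,.251,.114],[.4846,.252,.056]],s))
m=((b>85)*255).astype(np.uint8)
p=proj("wrist",[[.4846,.252,.114]],s)[0]
for c in cv2.findContours(m,1,1)[0]:
    A=cv2.contourArea(c)
    if 150<A<1500 and len(c)>8:
        e=cv2.fitEllipse(c)
        if np.hypot(*(np.array(e[0])-p))<60: print(np.round(e[0],1),np.round(e[1],1),A,plane("wrist",e[0],.114,s)[0])
E
```

```text
t: 29.1
position: [0.4705, 0.3015, 0.2267]
eef_rot: [[0.966, -0.259, -0.004], [-0.259, -0.966, -0.002], [-0.003, 0.003, -1.0]]
contact_force: [-0.9, 0.2, -0.4]
gripper_width: 0.0851
[0.4705 0.3015 0.2267] [[388.3043 185.7843]
 [388.9213 180.8485]
 [375.4646 170.5175]]
[362.5 232.6] [52.3 64.2] 266.5 [0.4593 0.2741 0.114 ]
[388.5 187.4] [21.1 22.4] 370.0 [0.4836 0.2521 0.114 ]
```

```bash
python3 -m jog '[13,22,0,0,0, 12.5,22.3,0,0,0, 0,0,40,0,0, 0,0,40,0,0, 0,0,40,0,0, 0,0,28,0,0, 0,0,13,0,0, 0,0,0,0,0, 0,0,0,0,0, 0,0,0,0,0.6, 0,0,0,0,1, 0,0,0,0,1]' 20; python3 -m jog '[0,0,0,0,1, 0,0,0,0,1, 0,0,-8,0,1, 0,0,-10,0,1, 0,0,0,0,1, 0,0,0,0,1]' 20; python3 e.py
```

```text
t: 30.35
position: [0.4861, 0.2538, 0.0697]
eef_rot: [[0.966, -0.259, 0.003], [-0.259, -0.966, 0.001], [0.002, -0.002, -1.0]]
contact_force: [-0.5, -0.7, 0.1]
gripper_width: 0.044
t: 30.95
position: [0.4852, 0.2535, 0.0866]
eef_rot: [[0.966, -0.259, 0.001], [-0.259, -0.966, 0.0], [0.0, -0.001, -1.0]]
contact_force: [0.1, -1.3, -1.2]
gripper_width: 0.0235
E? [329.8 437.4] 695.5 (300, 427, 55, 23)
E? [289.8 429.4] 496.5 (280, 411, 28, 35)
E? [316.3 399.6] 1360.5 (291, 385, 51, 33)
rel hole tool mm [-0.0722 -1.535 ] 31.0
```

```bash
python3 -m jog '[-3.5,0,0,0,1, -3.5,0,0,0,1, -3.5,0,0,0,1, -3.5,0,0,0,1, -3.5,0,0,0,1, -3.5,0,0,0,1, -3,0,0,0,1, -2,0,0,0,1, 0,0,0,0,1, 0,0,0,0,1, 0,0,0,0,1]' 20; python3 e.py
```

```text
t: 32.1
position: [0.4595, 0.2603, 0.0861]
eef_rot: [[0.966, -0.259, -0.001], [-0.259, -0.966, 0.0], [-0.001, -0.0, -1.0]]
contact_force: [2.4, -0.9, -0.8]
gripper_width: 0.0234
E? [291.8 432.3] 578.5 (280, 414, 28, 34)
E? [316.4 409.4] 953.0 (292, 397, 50, 26)
rel hole tool mm [-26.4351  -1.5078] 32.15
```

```bash
python3 -m jog '[3,0,0,0,1, 0,0,-20,0,1, 0,0,-25,0,1, 0,0,-25,0,1, 27,38,0,0,1, 27,38,0,0,1, 27,38,0,0,1, 27,38,0,0,1, 26,38,0,0,1, 26,37,0,-8.5,1, 0,0,0,-8.5,1, 0,0,0,-3.4,1]' 60; python3 -m jog '[0,0,22,0,1, 0,0,0,0,1, 0,0,0,0,1, 0,0,0,0,1, 0,0,0,0,1]'; python3 m.py k11
```

```text
t: 33.35
position: [0.5572, -0.0019, 0.1551]
eef_rot: [[0.996, 0.092, -0.005], [0.092, -0.996, 0.002], [-0.004, -0.002, -1.0]]
contact_force: [-0.9, -0.4, -2.4]
gripper_width: 0.0225
t: 33.85
position: [0.5589, -0.0005, 0.135]
eef_rot: [[0.996, 0.092, 0.001], [0.092, -0.996, 0.0], [0.001, 0.0, -1.0]]
contact_force: [0.4, -0.2, -1.6]
gripper_width: 0.0229
33.85 [ 0.5589 -0.0005  0.135 ] [ 0.4409 -0.164  -1.5673]
wrist tip row 194 316.5
E? [317. 434.] 1451.0 (285, 418, 65, 32)
E? [316.2 408.8] 950.0 (292, 396, 49, 26)
side pred [322.4648 235.8465]
[[215.0, 319.1, 334.7, 326.9], [216.0, 320.4, 335.3, 327.9], [217.0, 320.7, 335.6, 328.1], [218.0, 320.3, 335.4, 327.9], [219.0, 319.8, 334.8, 327.3], [220.0, 319.3, 330.8, 325.0], [221.0, 319.0, 329.7, 324.3], [222.0, 318.7, 329.3, 324.0], [223.0, 318.3, 328.8, 323.5], [224.0, 318.0, 328.4, 323.2], [225.0, 318.3, 327.8, 323.1], [226.0, 318.9, 327.4, 323.1], [227.0, 319.0, 326.9, 323.0], [228.0, 318.7, 326.6, 322.7], [229.0, 318.4, 323.9, 321.1], [230.0, 318.5, 323.6, 321.1], [231.0, 318.4, 322.7, 320.6], [232.0, 318.2, 321.9, 320.0], [233.0, 317.8, 321.4, 319.6], [234.0, 317.3, 320.9, 319.1], [235.0, 317.0, 320.4, 318.7], [236.0, 317.2, 319.7, 318.4]]
```

```bash
python3 - <<'E'
from fit import *
s=np.load("k11.npy",allow_pickle=True).item();R=s['eef_rot']
T,ax=fit(s,193.7,316.5,(316.2,408.8),(318.4,236.8))
w=cv2.imread("pics/wk11f.png");g=cv2.cvtColor(w,6)
S0=np.array([.6017,.0013,.0402]);p=proj("wrist",S0,s)[0];x,y=p.astype(int);m=((g[y-22:y+22,x-22:x+22]<125)*255).astype(np.uint8)
print("pred ring px",p)
for c in cv2.findContours(m,1,1)[0]:
    if len(c)>8 and cv2.contourArea(c)>100: e=cv2.fitEllipse(c);q=np.array(e[0])+[x-22,y-22];print(q,e[1],plane("wrist",q,.0402,s)[0])
d=S0-T;print("yaw",np.degrees(np.arctan2(R[1,0],R[0,0])),"tip->spot tool mm",(d@R)*1000,"height over face",-(d@np.array([-np.sin(.349)*.9956,-np.sin(.349)*.093,np.cos(.349)]))*1000)
E
```

```text
tip tool mm [32.8428 -0.5711 56.7978] tilt [21.3078  0.0367] res [ 0.    0.   -0.04 -0.25  0.97 -0.24]
tip [0.5916 0.0031 0.0783] axis [-0.3627 -0.0343  0.9313]
pred ring px [321.4059 164.4978]
[320.271  164.2139] (18.735910415649414, 20.925935745239258) [0.6018 0.002  0.0402]
[320.3428 163.9641] (20.620899200439453, 23.220373153686523) [0.6019 0.0019 0.0402]
yaw 5.300037432143182 tip->spot tool mm [ 9.812   2.7287 38.085 ] height over face 39.1471435375441
```

The tilt now fits at about 21° (side edges agree), 1° from square. The tip is 39 mm off the face, so I approach along the face normal.

```bash
python3 -m jog '[-3.5,2.2,1.4,0,1, 3.4,0,9.4,0,1, 3.4,0,9.4,0,1, 2.7,0,7.5,0,1, 1.7,0,4.7,0,1, 0,0,0,0,1, 0,0,0,0,1, 0,0,0,0,1, 0,0,0,0,1]'
cat > n.py <<'E'
import sys
from fit import *
k=sys.argv[1]
F=[];s=manip.sense();w=manip.grab_frame("wrist");F.append(s['contact_force'])
a=manip.grab_frame("side");F.append(manip.sense()['contact_force'])
np.save(k+".npy",s,allow_pickle=True);cv2.imwrite(f"pics/w{k}f.png",w);cv2.imwrite(f"pics/s{k}f.png",a)
print(s['t'],s['position'],"F",np.mean(F,0))
R=s['eef_rot'];P=s['position']
S0=np.array([.6018,.0018,.0402]);T=P+R@np.array([.03284,-.00057,.0568]);d=S0-T;n=np.array([np.sin(.349),0,np.cos(.349)]);u=d@R
print("tip->spot tool",u*1000,"gap along normal",u@n*1000,"tangential",(u-n*(u@n))*1000,"ring px",proj("wrist",S0,s),"tip px",proj("wrist",T,s))
g=cv2.cvtColor(w,6);x,y=proj("wrist",S0,s)[0].astype(int)
for r in range(y-16,y+34,2): print(r,' '.join('%3d'%v for v in g[r,x-18:x+19:2]))
E
python3 n.py k12
```

```text
t: 34.85
position: [0.5667, -0.0022, 0.1023]
eef_rot: [[0.996, 0.092, 0.001], [0.092, -0.996, -0.0], [0.001, 0.0, -1.0]]
contact_force: [-0.2, 0.1, -1.6]
gripper_width: 0.0228
34.85 [ 0.5667 -0.0022  0.1023] F [ 0.1579  0.1171 -1.4451]
tip->spot tool [ 2.4089 -0.232   5.3158] gap along normal 5.819074161175084 tangential [ 0.419  -0.232  -0.1525] ring px [[316.0165 189.1154]] tip px [[316.4703 196.229 ]]
173 171 171 173 173 176 172 170 168 174 170 167 168 166 176 174 174 177 173 173
175 169 168 173 176 177 172 167 170 170 171 170 167 168 175 176 176 177 176 172
177 171 171 172 175 177 175 164 134 107  95  97 140 163 174 176 176 175 174 173
179 171 169 172 174 178 113  69  84 100 114  99  84  71 114 173 174 175 178 174
181 169 170 171 172 103  83 141 173 174 172 172 171 144  79  96 172 177 175 171
183 173 171 174 114  88 169 171 169 170 171 171 167 169 169  88 133 175 176 170
185 170 169 169  77 159 173 171 172 171 171 171 165 170 176 161  85 177 175 171
187 172 171 158  78 178 172 168 169 170 167 170 169 173 178 170  74 152 177 168
189 170 172 158  98 179 171 167 167 161  80 164 168 
[... 607 characters left out ...]
 177 175 132  79  85  93  88  85  99 174 173 179 173 176 169
207 173 172 169 174 179 177 109  83  87  87  88  87  98 172 172 177 175 174 172
209 173 172 169 172 179 115  82  86  79  86  87  82  85 104 168 175 175 171 173
211 176 170 171 173 142  87  88  87  89  92  92  82  84  86  98 170 174 173 170
213 174 171 164 123  80  91  92  89  88  93  89  89  88  88  85  98 168 177 171
215 177 156  85  82  85  88  90  90  89  91  90  92  84  87  87  81  87 145 173
217 173  81  81  85  86  90  92  88  92  96  88  91  88  90  86  84  80  84 142
219 138  74  83  85  86  91  91  90  90  92  90  91  89  86  84  87  82  81  92
221  83  81  82  83  90  90  90  84  92  91  91  87  89  94  85  84  81  83  75
```

The ring's dot is at (316,189), exactly where predicted, and the tip edge is just below it. The gap is about 5.8 mm, so I advance in steps.

```bash
python3 -m jog '[1.4,0,3.8,0,1, 0.7,0,1.9,0,1, 0.6,0,1.8,0,1, 0,0,0,0,1, 0,0,0,0,1, 0,0,0,0,1, 0,0,0,0,1]'; python3 n.py k13
```

```text
t: 35.65
position: [0.5692, -0.002, 0.0945]
eef_rot: [[0.996, 0.092, 0.0], [0.092, -0.996, -0.0], [0.0, 0.0, -1.0]]
contact_force: [-0.5, -0.4, 0.4]
gripper_width: 0.0227
35.65 [ 0.5692 -0.002   0.0945] F [-0.5495 -0.5122  0.6035]
tip->spot tool [-0.1024 -0.1981 -2.496 ] gap along normal -2.380496660323245 tangential [ 0.7117 -0.1981 -0.259 ] ring px [[316.0499 197.5681]] tip px [[316.4701 196.2292]]
181 171 170 175 176 172 172 166 169 173 173 171 169 171 173 178 177 178 178 175
183 170 170 173 175 180 170 171 171 172 173 170 171 169 174 176 176 179 178 172
185 170 168 176 176 175 172 164 157 117 117 119 156 166 177 176 174 178 175 177
187 172 173 172 176 178 113  71  76  86  95  91  74  68 116 170 177 177 176 173
189 170 170 174 179 104  75 138 169 173 174 174 167 144  79  87 169 177 178 170
191 172 173 171 119  90 167 171 170 171 171 169 171 172 165  82 106 180 176 176
193 170 170 162  70 160 171 170 170 171 174 167 169 172 176 163  71 170 178 174
195 175 171 141  99 178 172 168 172 174 168 169 170 172 176 177  87 118 177 172
197 171 173 117 110 179 171 171 160 116  88  94 140 172 
[... 603 characters left out ...]
  86  88  91  90  89  94  90  89  90  90  87  86 144 180 172
215 175 154  80  82  83  89  91  89  90  94  94  86  89  91  88  84  85 146 173
217 166  82  81  85  84  93  88  88  95  94  92  87  90  90  90  86  84  83 132
219 136  77  80  82  86  91  90  89  91  98  93  91  91  89  83  82  83  84  88
221  82  77  80  87  87  88  92  90  89  92  92  89  87  88  88  85  84  82  79
223  78  80  83  85  86  89  89  90  86  93  95  91  87  87  87  85  86  87  78
225  72  80  81  84  86  90  91  88  92  88  89  91  88  87  86  86  82  81  79
227  74  75  85  85  81  77  88  90  89  91  87  90  89  83  79  80  80  85  76
229  79  85  87  92  90  91  93  93  95  95  91  89  89  91  89  85  88  85  87
```

In contact: the tip edge has moved back to row 197, the force has risen about 2 N, and the compression is about 2.4 mm. The tip is centred in the ring, so I push about 2.7 mm more.

```bash
python3 -m jog '[0.7,0,1.4,0,1, 0.6,0,1.3,0,1, 0,0,0,0,1, 0,0,0,0,1, 0,0,0,0,1, 0,0,0,0,1, 0,0,0,0,1, 0,0,0,0,1]'; python3 n.py k14 | head -24; python3 - <<'E'
from sidetilt import *
s=manip.sense();a=cv2.imread("pics/sk14f.png");q=proj("side",s['position']+s['eef_rot']@np.array([.0328,0,.0568]))[0];print(q,edges(a,range(int(q[1])-22,int(q[1])),int(q[0])-8,int(q[0])+20).round(1).tolist())
w0=cv2.imread("pics/side0.png");
def mt(n,x0,y0,x1,y1,r=8):
    R=cv2.matchTemplate(a[y0-r:y1+r,x0-r:x1+r],w0[y0:y1,x0:x1],5);_,v,_,l=cv2.minMaxLoc(R);print(n,l[0]-r,l[1]-r,round(v,3))
for t in(("tin",287,214,315,234),("vial",234,292,250,324),("mount",397,253,413,268),("bolt",402,278,412,296),("flange",246,243,274,257),("big",412,257,446,356)): mt(*t)
E
```

```text
t: 36.55
position: [0.5704, -0.0018, 0.0917]
eef_rot: [[0.996, 0.092, 0.0], [0.092, -0.996, -0.0], [0.0, 0.0, -1.0]]
contact_force: [-0.7, -1.0, 1.4]
gripper_width: 0.0225
36.55 [ 0.5704 -0.0018  0.0917] F [-0.296  -0.2186  1.5116]
tip->spot tool [-1.248  -0.1562 -5.3397] gap along normal -5.444508132468867 tangential [ 0.6138 -0.1562 -0.2234] ring px [[316.1248 201.2661]] tip px [[316.4698 196.2295]]
185 168 173 175 178 176 172 168 169 172 174 168 171 165 177 175 176 178 179 175
187 171 173 171 175 177 172 173 169 173 173 175 170 169 175 178 176 176 177 172
189 172 170 175 175 175 172 166 116  97  79  92 121 160 176 176 175 178 177 178
191 173 171 174 177 170 121  74  84 104 120 113  84  72  89 169 177 176 176 176
193 172 174 178 162  75  93 147 173 174 174 175 171 161  89  79 168 180 177 175
195 170 172 173 100  98 169 171 175 170 171 173 169 176 174  98  89 176 178 175
197 174 169 160  73 172 171 168 169 174 173 170 171 170 177 169  74 140 175 172
199 171 170 115  96 179 172 171 172 173 166 166 168 173 177 176 119 113 178 175
201 170 173 100 111 177 171 169 152  91  90  91 131 172
[... 1128 characters left out ...]
8, 328.7, 320.7], [236.0, 313.3, 328.9, 321.1], [237.0, 314.2, 329.2, 321.7], [238.0, 315.0, 329.8, 322.4], [239.0, 314.8, 329.8, 322.3], [240.0, 314.5, 329.4, 321.9], [241.0, 314.1, 328.6, 321.4], [242.0, 313.8, 323.9, 318.8], [243.0, 313.3, 323.8, 318.5], [244.0, 312.8, 323.4, 318.1], [245.0, 312.4, 322.8, 317.6], [246.0, 312.3, 322.4, 317.3], [247.0, 313.2, 321.8, 317.5], [248.0, 313.6, 321.6, 317.6], [249.0, 313.3, 320.7, 317.0], [250.0, 313.1, 318.4, 315.7], [251.0, 313.0, 317.9, 315.4], [252.0, 312.5, 316.9, 314.7], [253.0, 309.5, 316.2, 312.8], [254.0, 309.9, 315.9, 312.9], [255.0, 311.8, 316.0, 313.9]]
tin 0 0 0.994
vial 0 0 1.0
mount 0 0 1.0
bolt 0 0 1.0
flange 0 0 0.999
big 0 0 1.0
```

```bash
python3 -m jog '[-0.1,0,-0.3,0,1, 0,0,0,0,1, 0,0,0,0,1, 0,0,0,0,1, 0,0,0,0,1]'; python3 n.py k15 | head -2; python3 -c "
from plant import manip
print(manip.job_done())"
```

```text
t: 37.15
position: [0.5703, -0.0018, 0.0919]
eef_rot: [[0.996, 0.092, 0.0], [0.092, -0.996, 0.0], [0.0, 0.0, -1.0]]
contact_force: [-0.8, -0.3, 1.2]
gripper_width: 0.0229
37.15 [ 0.5703 -0.0018  0.0919] F [-0.2365 -1.0993  1.6081]
tip->spot tool [-1.1452 -0.1517 -5.0929] gap along normal -5.177489374300345 tangential [ 0.6253 -0.1517 -0.2275] ring px [[316.1354 200.9349]] tip px [[316.4698 196.2296]]
the job is handed in; nothing more can be done
None
```

I seated the block in the large grey nest with its high end at the back stop and let go. I then took the probe from the holder and handed in at 37.2 s, holding it on the sloping face. No verdict is reported.

**Tilting the probe:** The jog command cannot tilt the tool, so I turned the probe in the grip by pressing its nose against the holder's hole. The first setting gave about 16°, which was too little. Two further pushes did not turn it, and when I eased the grip the probe dropped back into the holder and stood upright again. The regrasp and second tilt worked.

**Last checks:**
- **Block:** it reached the pocket floor at the expected height. The wrist picture after release showed it flush, with its ring where predicted.
- **Squareness:** the probe leans about 21° by both the wrist fit and the side-view edges, against the ideal 20°. I measured that just before contact and did not re-measure it under load.
- **Tip:** it is inside the ring, about 0.5 mm from the centre dot.
- **Plunger:** the measures do not quite agree. Geometry and the tip's shift in the picture give about 5.1–5.2 mm, while the force, about 3 N, suggests nearer 6 mm. Either is clear of bottoming at 10 mm.
- **Bystanders:** tin, vial, mount, bolt, flange and the large loose probe showed no shift in the side view. The holder and the small loose probe showed none when last checked, at about 25 s.

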